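# Discard the used burette tile over the table edge

### The arm

A 6-joint arm with a two-finger parallel gripper is mounted at the origin on the work surface. World frame = base frame: x ahead of the robot, y to its left, z up, the work surface at z = 0. Lengths are in m, angles in rad, forces in N, time in s.
With the tool pointing down it reaches from about 0.325 to 0.9 m from the base axis. Payload 6.1 kg.
Tool frame: the origin (TCP) lies at the very end of the fingers, on their centre line; the grasp point (between the pads) lies env.grip_depth behind it (env.grip_depth is the distance from the TCP to the grasp point, in m); z points along the fingers, y is the line along which they close (so a half turn about z gives the same grasp; the last joint's range is limited). The gripper opens to 87 mm and grips with 3 to 60 N. Pads are 19 mm wide; open, the fingers measure 117 mm over their backs; the gripper's body (75 mm by 190 mm) begins 51 mm behind the grasp point.
Start: joints at [1.058, 0.22, 1.526, -0, 1.395, -0.126], TCP at [0.236, 0.579, 0.223] pointing down, gripper open.
Joint ranges: [-2.98, 2.98], [-0.91, 2.08], [0.09, 2.57], [-1.24, 4.39], [0.2, 2.65], [-2.68, 2.68]. Speed limits (rad/s): [2.57, 2.57, 3.01, 3.14, 3.14, 3.14].

### API

Orientations are given as a unit quaternion [x, y, z, w].
In Python, from bench import env, viewer, hand_in gives the robot as it stands.
- The arm moves only by the tool send_rows, never from a script. Its argument "increments" is a list of rows, each a list of 3 entries, a list of its own where there are three numbers: the opening, from -1 (shut) to 1 (fully open), then the shift along the tool's x, y, z normalised to -1 to 1, where 1 is 0.5 m, then the turn, a rotation vector about the tool's x, y, z normalised to -1 to 1, where 1 is pi/4 rad. A call has 1 to 20 rows; each row is the pose to reach, as a shift and turn from the pose commanded when the call began, along the tool's axes at that moment; what a row does not reach only later rows make up. A row lasts 1/10 s, in which the tool goes at most 50 mm and 8.59 degrees, less where a joint would pass 70% of its speed; a pose out of reach is approached as far as the arm can. A call with a number of a shift or a turn outside -1 to 1 is refused whole. A call with a gripper value outside its range is refused whole. The fingers move at their own pace and stop on an object; "newtons" is the grip in N (left out, the last holds). Time passes only in rows, so rows that repeat a pose let the fingers close. It gives the time, the measured TCP pose, the force, the opening and the grip force at its end, in the units of the state.
- env.read_state(): the state, without advancing time (a new reading comes with each control period).
- viewer.capture(name): name is "scene" or "top"; returns a dict with "color" (384x512x3 uint8, blue, green, red), "z_map" (384x512 float32, m along the optical axis (not along the pixel's ray), 0 where there is no reading), "fx", "fy", "cx", "cy" (pixels), "origin" and "attitude" of the camera in the world. Camera axes: x right, y up, looking along -z (the intrinsics and any distortion apply to the point x, -y, -z); pixel columns grow to the right and rows downward; lengths in m; the calibration is good to about 2 mm. A picture is of the moment at which its call begins.
- hand_in(): hands the job in; it is judged then, once.
Trained networks look in the newest picture that a camera, given by its name, has taken for a name from the list of things; names that differ only in an ending like _2 or _b are one class to them, and where a whole thing is asked for, a point or a joint stands for the part that bears it (a point fixed in the world has none). Each returns a list of dicts, best first, with "p" (0 to 1); they miss things now and then, are a little off and sometimes report something else, mostly with a low value. They report only what shows in the picture. A call takes as long as a camera call. They do not tell look-alikes from the thing itself.
- viewer.trace(camera, thing): "mask" (384x512 bool, what is visible of it) and "pixel" ([column, row] in pixels, amid what is visible of it).
The state is a dict: "t": time; "joint_positions": joint angles; "qvel": joint speeds; "effort": joint torques, N m; "tool_pos": TCP position; "ee_rot": TCP orientation; "wrist_force": force on the tool from outside, world axes, zero at the start; "torque": the same for the moment, N m; "finger_gap": finger opening in m; "gripper_force": force on a finger pad.
Only numpy, scipy, OpenCV 4.12 (cv2) and the standard library are available. Lean on these libraries where they do the work, as an engineer would, in place of code of your own. Each camera call takes 0.05 s, during which the arm holds its last target. There are 200 camera calls.

### The job

The stained burette tile in the grey and blue holder at the far table edge has to go into the blue scrap bin below. Slide the orange gate fully open, then press lightly on top of the tile with closed fingertips and slide it along the holder, without lifting it, until it drops off the lip into the bin (it is brittle: press with about 8 N, never 15 N or more), and slide the gate fully shut again. Leave everything else on the table where it is.

Things in the scene. Friction and masses are not known exactly. Their poses are not given: they have to be found in the camera images.
- tile: Used white ceramic burette tile with orange stains, 80 x 80 mm, 12 mm thick, 0.16 to 0.3 kg, lying flat in the holder. Origin: centre of its underside, z up. The glazed underside slides on the holder floor (friction about 0.55). The holder encloses it closely, with only its top 2 mm above the walls, so at first it can neither be pinched nor pushed from behind.
- tile_top (a point): Centre of the tile's top face, 12 mm above its origin. The face (76 x 76 mm) is ground rough and grips fingertips (friction about 0.9). A press of 5 to 11 N on it carries the tile along the holder; with less the fingertips may slip. The tile is brittle: fingers must never push on it with 15 N or more. Its measured height is not good enough for this: feel the force.
- holder: Fixed holder overhanging the far table edge. Origin: centre of its underside, level with the table top; x: the way the tile slides out (away from the robot), z up. Grey floor 130 x 84 mm, top at z = 10 mm, on stiff springs: sinks about 1 mm per 16 N beyond the first 4 N. Blue walls 10 mm thick, up to z = 20 mm: at the back and the sides (inner faces y = -42, +42 mm, x to +45 mm).
- holder_back (a point): Middle of the top of the inner face of the back wall, at x = -55 mm, z = 20 mm in the holder's frame. The tile starts with its rear edge 2 to 4 mm in front of this wall (tile centre at x = -11 to -13 mm, y = 0). Axes as the holder.
- holder_lip (a point): Middle of the lip of the holder floor, on the floor's top surface, at x = +65 mm, z = 10 mm in the holder's frame; axes as the holder. This end is open once the gate is. The tile tips off when its centre is past the lip and nothing holds it down. Beside it, a guide strip for the gate sticks out to y = +157 mm (x = 35 to 65 mm, up to 20 mm high).
- gate (a joint): Travel of the orange gate, m, along the holder's +y: 0 = shut (bar across the holder's open end), 0.095 = fully open against its stop. It stays where it is left; moving it takes about 2 to 3 N.
- gate_peg (a point): Centre of the top end of the gate's upright orange round peg (14 mm diameter), which stands in the middle of the gate's bar (100 x 10 mm). In the holder's frame: x = +52 mm, y = gate travel, z = 66 mm; the peg is free from z = 21 mm up. Axes as the holder.
- bin: Blue open scrap bin on the trolley below, just past the table edge and below the holder's lip; fixed; 260 x 280 mm, 100 mm high, wall 5 mm. Origin: centre of its underside (165 mm below the table top).
- clean_tile: Bystander: clean white tile 80 x 80 x 12 mm on the table. Leave alone.
- flask: Bystander: conical flask, 76 mm base, 104 mm high. Leave alone.
- beaker: Bystander: glass beaker, 68 mm wide, 85 mm high. Leave alone.
- bung: Bystander: black rubber bung, 46 mm wide, 30 mm high. Leave alone.
- rack: Bystander: wooden test tube rack with glass tubes, 70 x 220 mm, 131 mm high. Leave alone.
- wash_bottle: Bystander: white wash bottle, 66 mm wide, 170 mm high. Leave alone.
Mind the look-alikes: they are no part of the job. Leave any pink or purple look-alike of the tile alone.

How it is judged:
By the outcome, as a careful person would: the job done as asked, in the order asked, and still so for the second after the job is handed in, with the robot touching nothing.
It also fails if it takes over 72 s, if anything falls off the work surface, if the arm or the gripper's body presses on something with over 40 N, if the wrist force passes 120 N, or if a joint passes its speed limit or range.

## Working session

There is one attempt and no reset: what is moved stays moved. The work goes in short steps, Python scripts to look and compute and a tool call to move; the robot and the scene stay as the last step left them, time stands still between calls to the robot, and variables do not carry over. Pictures are saved under pics/ and viewed, at most 10 in all, crops included, and the job is handed in when it is done.

Besides the shell and the picture viewer there is one more tool, called after "Emit:" by a JSON object that holds its "op" and its "data". send_rows: Moves the arm, as the interface text tells. Scaled input: -1 to 1 covers 0.5 m each way for a shift and pi/4 rad each way for a turn. Its arguments: {"type":"object","properties":{"increments":{"type":"array","items":{"type":"array"}},"newtons":{"type":"number"}},"required":["increments"]}

```bash
ls; mkdir -p pics
cat > h.py <<'E'
import numpy as np, cv2, pickle
from scipy.spatial.transform import Rotation as R
from bench import env, viewer, hand_in
def world(c,uv):
    uv=np.atleast_2d(uv).astype(int); z=c['z_map'][uv[:,1],uv[:,0]]
    p=np.c_[(uv[:,0]-c['cx'])/c['fx']*z,-(uv[:,1]-c['cy'])/c['fy']*z,-z]
    a=np.array(c['attitude']); M=R.from_quat(a).as_matrix() if a.size==4 else a
    return p@M.T+np.array(c['origin'])
E
python3 - <<'E'
from h import *
for n in('top','scene'):
    c=viewer.capture(n); cv2.imwrite(f'pics/{n}0.png',c['color']); pickle.dump(c,open(n+'.pkl','wb'))
    print(n,c['fx'],c['fy'],c['cx'],c['cy'],c['origin'],c['attitude'],[k for k in c])
    for t in('tile','holder','gate','gate_peg','holder_lip','bin'):
        for d in viewer.trace(n,t)[:3]: print(t,round(d['p'],2),d['pixel'],d['mask'].sum(),world(c,d['pixel']).round(3))
print(env.read_state(),env.grip_depth)
E
```

```text
pics
top 386.3937969321478 386.3937969321478 251.02277601413056 186.46107722934255 [0.44397259 0.02286496 1.0079668 ] [-0.01409542  0.01287228  0.71628135 -0.69755046] ['color', 'z_map', 'fx', 'fy', 'cx', 'cy', 'origin', 'attitude']
tile 0.97 [360.6, 268.3] 974 [[ 0.266 -0.249  0.013]]
tile 0.95 [225.5, 179.4] 1008 [[0.503 0.091 0.015]]
tile 0.71 [299.4, 213.1] 932 [[ 0.411 -0.097  0.014]]
holder 0.7 [283.8, 128.6] 1569 [[ 0.632 -0.063  0.01 ]]
gate 0.5 [291.5, 120.5] 218 [[ 0.644 -0.08   0.05 ]]
gate 0.32 [84.8, 187.9] 3654 [[0.489 0.426 0.078]]
gate_peg 0.75 [291.2, 121.2] 196 [[ 0.643 -0.081  0.042]]
holder_lip 0.8 [283.6, 126.3] 1556 [[ 0.637 -0.063  0.011]]
bin 0.64 [286.1, 95.0] 6507 [[ 0.765 -0.09  -0.159]]
scene 417.4333557180593 417.4333557180593 256.3073758779459 188.7486789861456 [ 1.19958721 -0.75744825  0.75444689] [0.41965028 0.16024586 0.32849069 0.83084823] ['color', 'z_map', 'fx', 'fy', 'cx', 'cy', 'origin', 'attitude']
tile 0.92 [277.0, 173.5] 388 [[0.514 0.087 0.011]]
tile 0.87 [214.0, 185.4] 484 [[ 0.416 -0.092  0.009]]
tile 0.69 [137.4, 189.4] 360 [[ 0.269 -0.265
[... 476 characters left out ...]
t': 0.7, 'joint_positions': array([ 1.05791756e+00,  2.20379834e-01,  1.52648684e+00, -3.59209643e-05,
        1.39469811e+00, -1.26115689e-01]), 'qvel': array([ 0.0003294 ,  0.00032332, -0.00125544,  0.00032727, -0.00044385,
       -0.00010218]), 'effort': array([ 1.40755958e-03, -4.94381511e+01, -3.87638319e+01,  7.03105540e-02,
        4.60564170e-02, -1.51776754e-05]), 'tool_pos': array([0.23576921, 0.57882437, 0.22255712]), 'ee_rot': array([1.92175409e-01, 9.81360592e-01, 7.67563330e-06, 2.11646672e-05]), 'wrist_force': array([-0.51585312,  0.32196337,  0.92373381]), 'torque': array([-0.02295463,  0.00750442,  0.01872751]), 'gripper_force': 0.0, 'finger_gap': 0.08727914824980476} 0.0187
```

Run:
```python
import cv2,numpy as np
a=cv2.imread('pics/top0.png');b=cv2.imread('pics/scene0.png')
cv2.imwrite('pics/a.png',cv2.resize(a,(768,576)))
x=cv2.resize(a[60:180,200:360],(640,480),interpolation=cv2.INTER_CUBIC)
cv2.imwrite('pics/b.png',x)
cv2.imwrite('pics/c.png',cv2.resize(b,(768,576)))
```

```text
(no output)
```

View pics/a.png

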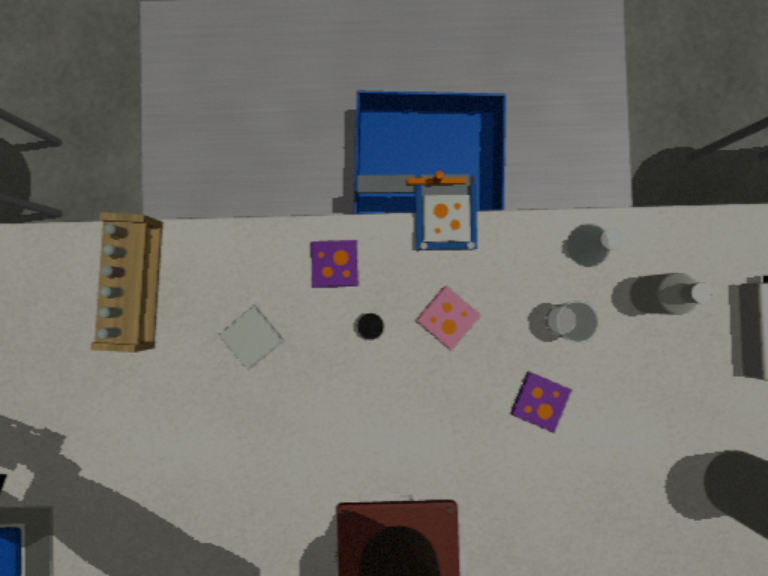

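View pics/b.png

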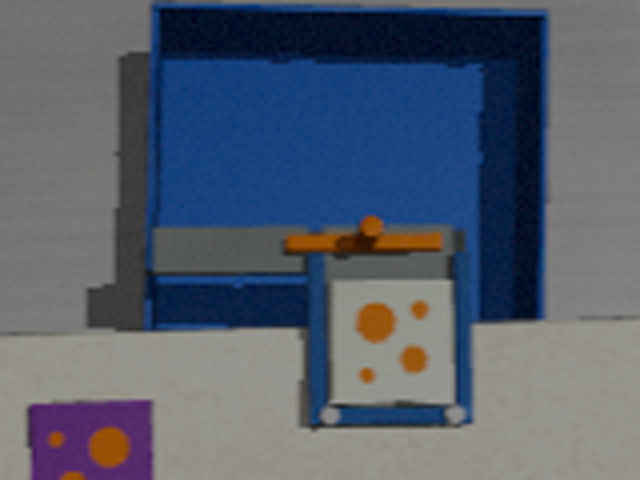

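View pics/c.png

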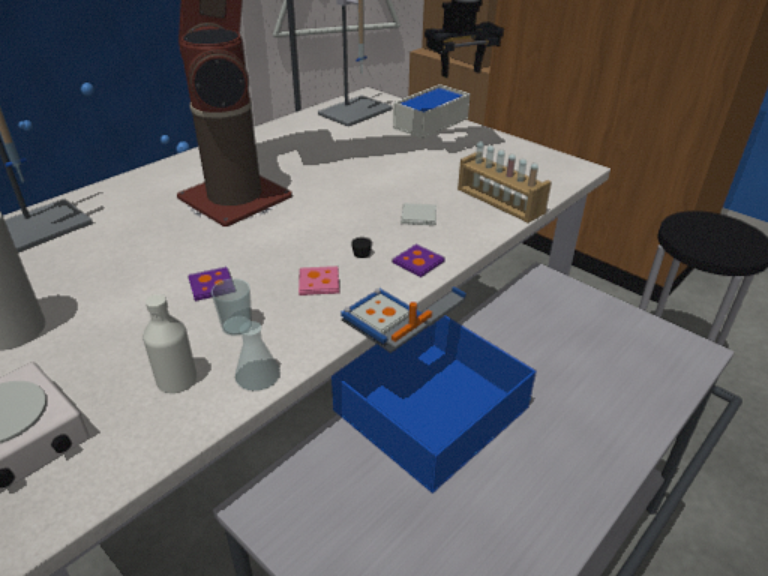

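The top picture shows the white tile in the holder at about px (298,145), the orange gate peg at (293,117), and the guide strip running left (+y). The pink and purple look-alikes lie elsewhere on the table.

```bash
cat >> h.py <<'E'
def onplane(c,uv,z0):
    uv=np.atleast_2d(uv).astype(float)
    d=np.c_[(uv[:,0]-c['cx'])/c['fx'],-(uv[:,1]-c['cy'])/c['fy'],-np.ones(len(uv))]@R.from_quat(c['attitude']).as_matrix().T
    o=np.array(c['origin']); return o+d*((z0-o[2])/d[:,2])[:,None]
def rect(P):
    P=P[:,:2]; (c,s,a)=cv2.minAreaRect((P*1000).astype(np.float32)); return np.array(c)/1000,np.array(s),a
E
python3 - <<'E'
from h import *
for n,(u0,u1,v0,v1) in dict(top=(265,330,105,172),scene=(220,320,185,235)).items():
    c=pickle.load(open(n+'.pkl','rb')); im=c['color'].astype(int); hsv=cv2.cvtColor(c['color'],cv2.COLOR_BGR2HSV)
    roi=np.zeros(im.shape[:2],bool); roi[v0:v1,u0:u1]=1
    org=(hsv[...,0]<20)&(hsv[...,1]>150)&(hsv[...,2]>60)&roi
    blue=(hsv[...,0]>95)&(hsv[...,0]<125)&(hsv[...,1]>110)&roi
    wh=(hsv[...,1]<60)&(hsv[...,2]>135)&roi
    def comps(m,z):
        k,l,s,ce=cv2.connectedComponentsWithStats(m.astype(np.uint8))
        for i in range(1,k):
            if s[i,4]>40:
                q=np.argwhere(l==i)[:,::-1]; w=onplane(c,q,z); print(n,s[i],rect(w), 'mean',w.mean(0).round(4),'zmed',np.median(world(c,q)[:,2]).round(4),world(c,q)[:,2].max().round(3))
    print('white');comps(wh,.022)
    print('orange');comps(org,.022)
    q=np.argwhere(org)[:,::-1]; w=world(c,q); m=w[:,2]>.035; 
    if m.any(): print('peg pts',m.sum(),w[m].mean(0),w[m].min(0),w[m].max(0))
    m=(w[:,2]>.055); print('pegtop',onplane(c,q[m],.066).mean(0) if m.any() else 0, m.sum())
E
```

```text
white
top [283 130  30  31 714] (array([ 0.58482874, -0.09783315]), array([74.52466583, 77.28000641]), 88.46067810058594) mean [ 0.5837 -0.0993  0.022 ] zmed 0.0226 1.008
top [265 141  65  31 847] (array([ 0.55656873, -0.09578738]), array([164.17089844,  77.09567261]), 88.47437286376953) mean [ 0.5474 -0.0994  0.022 ] zmed 0.0007 1.008
orange
top [290 114  20   9  93] (array([ 0.65433893, -0.1051412 ]), array([48.81192398, 20.71744347]), 88.45447540283203) mean [ 0.6506 -0.1042  0.022 ] zmed 0.0222 1.008
top [271 118  18   5  71] (array([ 0.65054425, -0.0536104 ]), array([43.69516754, 10.35535622]), 88.45797729492188) mean [ 0.6493 -0.0542  0.022 ] zmed 0.0214 0.026
top [290 136   9  10  64] (array([ 0.59792548, -0.08797823]), array([19.96234512, 23.69054604]), 43.528133392333984) mean [ 0.5977 -0.0882  0.022 ] zmed 0.0233 0.027
peg pts 27 [ 0.64072456 -0.07864476  0.09895502] [ 0.44397259 -0.08873438  0.04035775] [0.65478999 0.02286496 1.0079668 ]
pegtop [ 0.64871172 -0.08224595  0.066     ] 24
white
scene [ 220  185   82   50 1457] (array([ 0.60511615, -0.08408231]), array([238.27441406, 213.29959106]), 43.613319396972656) mean [ 0.5559 -0.0862  0.022 ] zmed 0.0 0.754
scene [234 196  38  25 401] (array([ 0.58794946, -0.10077799]), array([80.02188873, 79.36047363]), 89.13435363769531) mean [ 0.5868 -0.1021  0.022 ] zmed 0.0222 0.025
scene [309 207  11  17 102] (array([ 0.72743414, -0.00779836]), array([27.00202751, 67.84700012]), 35.993408203125) mean [ 0.7322 -0.0076  0.022 ] zmed -0.1645 -0.158
orange
scene [261 202  27  26 200] (array([ 0.65227026, -0.08362691]), array([ 46.02762222, 113.40182495]), 22.57143783569336) mean [ 0.648  -0.0818  0.022 ] zmed 0.0211 0.754
peg pts 50 [ 0.67503511 -0.11370321  0.08191103] [ 0.64566024 -0.75744825  0.03588024] [ 1.19958721 -0.07829469  0.75444689]
pegtop [ 0.65757883 -0.09080329  0.066     ] 28
```

Run:
```python
from h import *
c=pickle.load(open('top.pkl','rb')); im=c['color'].astype(float); br=im[...,0]-im[...,2]
def cen(v,a,b):
    w=np.clip(br[v,a:b]-20,0,None); return (w*np.arange(a,b)).sum()/w.sum()
P=[];Q=[]
for v in range(132,158):
    P.append([cen(v,275,284),v]);Q.append([cen(v,311,320),v])
lp=np.array(P)
for nm,q in(('L',P),('R',Q)):
    w=onplane(c,np.array(q),.02); f=np.polyfit(w[:,0],w[:,1],1); print(nm,'yaw',np.degrees(np.arctan(f[0])),'y@0.585',np.polyval(f,.585),np.std(w[:,1]-np.polyval(f,w[:,0])))
# back wall rows
B=[]
for u in range(284,312):
    a=slice(159,170); w=np.clip(br[a,u]-20,0,None); B.append([u,(w*np.arange(159,170)).sum()/w.sum()])
w=onplane(c,np.array(B),.02); f=np.polyfit(w[:,1],w[:,0],1); print('back yaw',-np.degrees(np.arctan(f[0])),'x@-.098',np.polyval(f,-.098))
o=im[...,2]-im[...,0]
G=[]
for u in list(range(273,288))+list(range(298,309)):
    a=slice(116,126); ww=np.clip(o[a,u]-30,0,None); G.append([u,(ww*np.arange(116,126)).sum()/ww.sum()])
w=onplane(c,np.array(G),.02); f=np.polyfit(w[:,1],w[:,0],1); print('bar yaw',-np.degrees(np.arctan(f[0])),'x@-.08',np.polyval(f,-.08))
r=o[119:123,262:320].mean(0); m=r>r.max()/2; e=np.where(m)[0]+262; print('bar ends',onplane(c,[[e[0]-.5,121],[e[-1]+.5,121]],.02))
```

```text
L yaw 1.8989049334817945 y@0.585 -0.04976196394839194 0.0005826447169734753
R yaw -5.28162357251969 y@0.585 -0.14512830308672958 0.0009698887783862842
back yaw -1.636830393930443 x@-.098 0.5374131998103499
bar yaw -0.9879259764256525 x@-.08 0.6500708444913074
bar ends [[ 0.64892394 -0.03309866  0.02      ]
 [ 0.64629101 -0.13088343  0.02      ]]
```

Emit:
{"op": "send_rows", "data": {"increments": [[-1, [0, 0, 0], [0, 0, -0.18]], [-1, [0, 0, 0], [0, 0, -0.36]], [-1, [0, 0, 0], [0, 0, -0.49]], [-1, [0, 0, 0], [0, 0, -0.49]], [-1, [0, 0, 0], [0, 0, -0.49]], [-1, [0, 0, 0], [0, 0, -0.49]]], "newtons": 20}}

```text
t: 1.3
tool_pos: [0.2358, 0.5788, 0.2226]
ee_rot: [0.002, 1.0, 0.0, 0.0]
wrist_force: [0.4, -0.2, -0.4]
finger_gap: 0.0469
gripper_force: 0.0
```

Emit:
{"op": "send_rows", "data": {"increments": [[-1, [-0.83, -1, 0], [0, 0, 0]], [-1, [-0.83, -1, 0], [0, 0, 0]], [-1, [-0.83, -1, 0], [0, 0, 0]], [-1, [-0.83, -1, 0], [0, 0, 0]], [-1, [-0.83, -1, 0], [0, 0, 0]], [-1, [-0.83, -1, 0], [0, 0, 0]], [-1, [-0.83, -1, 0], [0, 0, 0]], [-1, [-0.83, -1, 0], [0, 0, 0]], [-1, [-0.83, -1, 0], [0, 0, 0]], [-1, [-0.83, -1, 0], [0, 0, 0]], [-1, [-0.83, -1, 0], [0, 0, 0]], [-1, [-0.83, -1, 0], [0, 0, 0]], [-1, [-0.83, -1, 0], [0, 0, 0]], [-1, [-0.83, -1, 0], [0, 0, 0]], [-1, [-0.83, -1, 0], [0, 0, 0]], [-1, [-0.83, -1, 0], [0, 0, 0]]]}}

```text
t: 2.9
tool_pos: [0.6492, 0.0788, 0.2223]
ee_rot: [0.001, 1.0, 0.0, -0.0]
wrist_force: [-0.3, -0.4, 1.3]
finger_gap: 0.0004
gripper_force: 0.0
```

Emit:
{"op": "send_rows", "data": {"increments": [[-1, [0, -0.406, 0], [0, 0, 0]], [-1, [0, -0.406, 0], [0, 0, 0]], [-1, [0, -0.406, 0], [0, 0, 0]], [-1, [0, -0.406, 0], [0, 0, 0]], [-1, [0, -0.406, 0], [0, 0, 0]], [-1, [0, -0.406, 0], [0, 0, 0]], [-1, [0, -0.406, 0.1], [0, 0, 0]], [-1, [0, -0.406, 0.2], [0, 0, 0]], [-1, [0, -0.406, 0.2], [0, 0, 0]], [-1, [0, -0.406, 0.2], [0, 0, 0]], [-1, [0, -0.406, 0.2], [0, 0, 0]]]}}

```text
t: 4.0
tool_pos: [0.6516, -0.1243, 0.1262]
ee_rot: [0.0, 1.0, -0.001, 0.002]
wrist_force: [0.5, -0.8, 0.1]
finger_gap: 0.0003
gripper_force: 0.0
```

Emit:
{"op": "send_rows", "data": {"increments": [[-1, [0, 0, 0.06], [0, 0, 0]], [-1, [0, 0, 0.12], [0, 0, 0]], [-1, [0, 0, 0.16], [0, 0, 0]], [-1, [0, 0, 0.176], [0, 0, 0]], [-1, [0, 0, 0.176], [0, 0, 0]], [-1, [0, 0, 0.176], [0, 0, 0]]]}}

```text
t: 4.6
tool_pos: [0.6513, -0.1254, 0.0373]
ee_rot: [0.001, 1.0, -0.001, 0.002]
wrist_force: [0.4, -1.1, -0.1]
finger_gap: 0.0005
gripper_force: 0.0
```

Emit:
{"op": "send_rows", "data": {"increments": [[-1, [0, 0.02, 0], [0, 0, 0]], [-1, [0, 0.04, 0], [0, 0, 0]], [-1, [0, 0.06, 0], [0, 0, 0]], [-1, [0, 0.08, 0], [0, 0, 0]], [-1, [0, 0.1, 0], [0, 0, 0]], [-1, [0, 0.12, 0], [0, 0, 0]], [-1, [0, 0.14, 0], [0, 0, 0]], [-1, [0, 0.14, 0], [0, 0, 0]]]}}

```text
t: 5.4
tool_pos: [0.6492, -0.0532, 0.0343]
ee_rot: [0.0, 1.0, 0.0, -0.0]
wrist_force: [-0.2, -0.4, -0.3]
finger_gap: 0.0004
gripper_force: 0.0
```

Run:
```python
from h import *
c=viewer.capture('scene'); cv2.imwrite('pics/s1.png',cv2.resize(c['color'][130:280,180:380],(800,600),interpolation=cv2.INTER_CUBIC))
print(env.read_state()['wrist_force'])
```

```text
[ 0.16927365 -0.11021668  0.29492552]
```

View pics/s1.png

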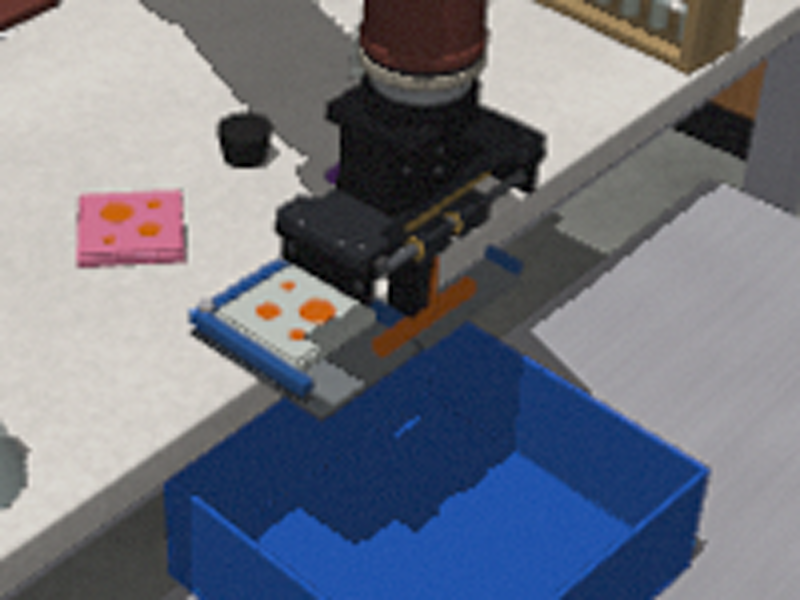

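The gate bar (crop px about (425,315)) has moved with the fingers and is half open. I'll continue to the stop.

Emit:
{"op": "send_rows", "data": {"increments": [[-1, [0, 0.02, 0], [0, 0, 0]], [-1, [0, 0.03, 0], [0, 0, 0]], [-1, [0, 0.04, 0], [0, 0, 0]], [-1, [0, 0.05, 0], [0, 0, 0]]]}}

```text
t: 5.85
tool_pos: [0.6492, -0.0297, 0.0341]
ee_rot: [0.001, 1.0, -0.0, -0.0]
wrist_force: [0.6, -2.7, -0.5]
finger_gap: 0.0002
gripper_force: 1.0
```

Emit:
{"op": "send_rows", "data": {"increments": [[-1, [0, 0.004, 0], [0, 0, 0]], [-1, [0, 0.006, 0], [0, 0, 0]]]}}

```text
t: 6.05
tool_pos: [0.6493, -0.0267, 0.0343]
ee_rot: [0.001, 1.0, 0.0, -0.0]
wrist_force: [-0.6, -2.2, -1.3]
finger_gap: 0.0002
gripper_force: 0.9
```

Emit:
{"op": "send_rows", "data": {"increments": [[-1, [0, 0.003, 0], [0, 0, 0]], [-1, [0, 0.006, 0], [0, 0, 0]]]}}

```text
t: 6.25
tool_pos: [0.6495, -0.0241, 0.0345]
ee_rot: [0.001, 1.0, -0.0, -0.0]
wrist_force: [-0.5, -2.4, -0.8]
finger_gap: 0.0007
gripper_force: 0.9
```

Emit:
{"op": "send_rows", "data": {"increments": [[-1, [0, 0.003, 0], [0, 0, 0]], [-1, [0, 0.006, 0], [0, 0, 0]]]}}

```text
t: 6.45
tool_pos: [0.6496, -0.0215, 0.0345]
ee_rot: [0.001, 1.0, -0.001, -0.0]
wrist_force: [-0.7, -6.3, -0.6]
finger_gap: 0.0005
gripper_force: 3.5
```

Emit:
{"op": "send_rows", "data": {"increments": [[-1, [0, 0.003, 0], [0, 0, 0]], [-1, [0, 0.005, 0], [0, 0, 0]]]}}

```text
t: 6.65
tool_pos: [0.6496, -0.0212, 0.0346]
ee_rot: [0.001, 1.0, -0.002, -0.0]
wrist_force: [-0.7, -14.3, -1.9]
finger_gap: 0.0005
gripper_force: 6.4
```

Emit:
{"op": "send_rows", "data": {"increments": [[-1, [0, -0.05, 0], [0, 0, 0]], [-1, [0, -0.08, -0.06], [0, 0, 0]], [-1, [0.08, -0.154, -0.06], [0, 0, 0]], [-1, [0.156, -0.154, -0.06], [0, 0, 0]], [-1, [0.156, -0.154, -0.06], [0, 0, 0]], [-1, [0.156, -0.154, -0.03], [0, 0, 0]], [-1, [0.156, -0.154, 0.0], [0, 0, 0]], [-1, [0.156, -0.154, 0.0], [0, 0, 0]], [-1, [0.156, -0.154, 0.0], [0, 0, 0]]]}}

```text
t: 7.55
tool_pos: [0.5716, -0.0947, 0.0334]
ee_rot: [0.001, 1.0, 0.0, -0.001]
wrist_force: [0.6, -0.2, -0.1]
finger_gap: 0.0004
gripper_force: 0.0
```

Run:
```python
from h import *
c=viewer.capture('scene'); cv2.imwrite('pics/s2.png',cv2.resize(c['color'][130:280,180:380],(800,600),interpolation=cv2.INTER_CUBIC))
s=env.read_state(); print(s['wrist_force'],s['tool_pos'])
```

```text
[0.42473626 0.12387611 0.53880409] [ 0.57202124 -0.09498433  0.03406931]
```

View pics/s2.png

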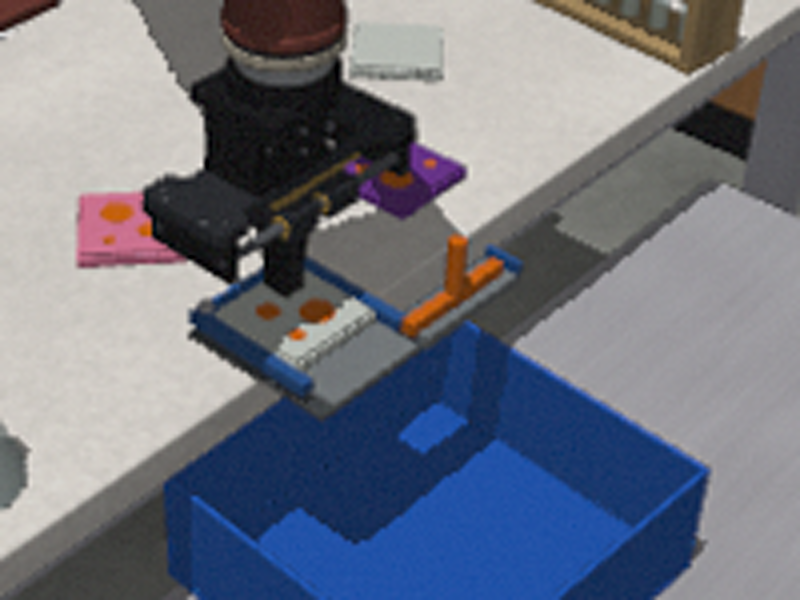

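The gate sits at its stop (crop px (457,280)), and the fingertips are above the rear of the tile. Next I feel downwards.

Emit:
{"op": "send_rows", "data": {"increments": [[-1, [0, -0.005, 0.008], [0, 0, 0]], [-1, [0, -0.005, 0.016], [0, 0, 0]], [-1, [0, -0.005, 0.016], [0, 0, 0]]]}}

```text
t: 7.9
tool_pos: [0.5711, -0.0978, 0.026]
ee_rot: [0.001, 1.0, 0.0, -0.0]
wrist_force: [-0.5, -0.3, 0.3]
finger_gap: 0.0002
gripper_force: 0.0
```

Emit:
{"op": "send_rows", "data": {"increments": [[-1, [0, 0, 0.002], [0, 0, 0]], [-1, [0, 0, 0.003], [0, 0, 0]]]}}

```text
t: 8.1
tool_pos: [0.5715, -0.0979, 0.0251]
ee_rot: [0.001, 1.0, -0.0, 0.0]
wrist_force: [0.8, -0.3, 0.5]
finger_gap: 0.0002
gripper_force: 0.0
```

Emit:
{"op": "send_rows", "data": {"increments": [[-1, [0, 0, 0.002], [0, 0, 0]], [-1, [0, 0, 0.002], [0, 0, 0]]]}}

```text
t: 8.3
tool_pos: [0.5714, -0.0978, 0.024]
ee_rot: [0.001, 1.0, 0.0, -0.0]
wrist_force: [0.1, 0.1, 0.3]
finger_gap: 0.0008
gripper_force: 0.0
```

Emit:
{"op": "send_rows", "data": {"increments": [[-1, [0, 0, 0.001], [0, 0, 0]], [-1, [0, 0, 0.002], [0, 0, 0]]]}}

```text
t: 8.5
tool_pos: [0.5715, -0.0979, 0.0231]
ee_rot: [0.001, 1.0, -0.0, 0.0]
wrist_force: [0.0, -0.4, -0.6]
finger_gap: 0.0004
gripper_force: 0.0
```

Emit:
{"op": "send_rows", "data": {"increments": [[-1, [0, 0, 0.001], [0, 0, 0]], [-1, [0, 0, 0.001], [0, 0, 0]]]}}

```text
t: 8.7
tool_pos: [0.5714, -0.0978, 0.0225]
ee_rot: [0.001, 1.0, 0.0, -0.0]
wrist_force: [-0.6, -0.3, -0.9]
finger_gap: 0.0007
gripper_force: 0.0
```

Emit:
{"op": "send_rows", "data": {"increments": [[-1, [0, 0, 0.001], [0, 0, 0]], [-1, [0, 0, 0.001], [0, 0, 0]]]}}

```text
t: 8.9
tool_pos: [0.5714, -0.0978, 0.0222]
ee_rot: [0.001, 1.0, 0.0, -0.0]
wrist_force: [-1.6, 0.4, 2.1]
finger_gap: 0.0003
gripper_force: 1.2
```

Emit:
{"op": "send_rows", "data": {"increments": [[-1, [0, 0, 0.001], [0, 0, 0]], [-1, [0, 0, 0.001], [0, 0, 0]]]}}

```text
t: 9.1
tool_pos: [0.5715, -0.0978, 0.022]
ee_rot: [0.001, 1.0, 0.0, -0.0]
wrist_force: [-4.1, 0.4, 5.9]
finger_gap: 0.0005
gripper_force: 2.8
```

Emit:
{"op": "send_rows", "data": {"increments": [[-1, [0, 0, 0.0005], [0, 0, 0]], [-1, [0, 0, 0.0005], [0, 0, 0]]]}}

```text
t: 9.3
tool_pos: [0.5715, -0.0978, 0.0219]
ee_rot: [0.001, 1.0, 0.0, -0.0]
wrist_force: [-3.6, 1.1, 7.1]
finger_gap: 0.0004
gripper_force: 3.4
```

Emit:
{"op": "send_rows", "data": {"increments": [[-1, [-0.004, 0, 0], [0, 0, 0]], [-1, [-0.008, 0, 0], [0, 0, 0]], [-1, [-0.012, 0, 0], [0, 0, 0]], [-1, [-0.016, 0, 0], [0, 0, 0]]]}}

```text
t: 9.7
tool_pos: [0.5793, -0.098, 0.0219]
ee_rot: [0.001, 1.0, -0.0, -0.0]
wrist_force: [-4.5, -0.2, 7.8]
finger_gap: 0.0008
gripper_force: 3.7
```

Emit:
{"op": "send_rows", "data": {"increments": [[-1, [-0.005, 0, 0], [0, 0, 0]], [-1, [-0.01, 0, 0], [0, 0, 0]], [-1, [-0.015, 0, 0], [0, 0, 0]], [-1, [-0.02, -0.0005, 0], [0, 0, 0]]]}}

```text
t: 10.1
tool_pos: [0.5893, -0.0982, 0.0219]
ee_rot: [0.001, 1.0, -0.0, -0.0]
wrist_force: [-4.3, 0.4, 6.8]
finger_gap: 0.0002
gripper_force: 3.7
```

Emit:
{"op": "send_rows", "data": {"increments": [[-1, [-0.005, 0, 0], [0, 0, 0]], [-1, [-0.01, 0, 0], [0, 0, 0]], [-1, [-0.015, 0, 0], [0, 0, 0]], [-1, [-0.02, -0.0005, 0], [0, 0, 0]]]}}

```text
t: 10.5
tool_pos: [0.5993, -0.0985, 0.022]
ee_rot: [0.001, 1.0, -0.0, -0.0]
wrist_force: [-4.0, 0.2, 7.2]
finger_gap: 0.0004
gripper_force: 3.6
```

Emit:
{"op": "send_rows", "data": {"increments": [[-1, [-0.005, 0, 0], [0, 0, 0]], [-1, [-0.01, 0, 0], [0, 0, 0]], [-1, [-0.015, 0, 0], [0, 0, 0]], [-1, [-0.02, -0.0005, 0], [0, 0, 0]]]}}

```text
t: 10.9
tool_pos: [0.6093, -0.0988, 0.0219]
ee_rot: [0.001, 1.0, -0.0, -0.0]
wrist_force: [-5.4, 0.1, 6.5]
finger_gap: 0.0006
gripper_force: 3.6
```

Emit:
{"op": "send_rows", "data": {"increments": [[-1, [-0.005, 0, 0], [0, 0, 0]], [-1, [-0.01, 0, 0], [0, 0, 0]], [-1, [-0.015, 0, 0], [0, 0, 0]], [-1, [-0.02, -0.0005, 0], [0, 0, 0]]]}}

```text
t: 11.3
tool_pos: [0.6193, -0.0991, 0.0219]
ee_rot: [0.001, 1.0, -0.0, -0.0]
wrist_force: [-4.4, 0.6, 7.0]
finger_gap: 0.0004
gripper_force: 3.5
```

Run:
```python
from h import *
c=viewer.capture('scene'); cv2.imwrite('pics/s3.png',cv2.resize(c['color'][150:270,200:360],(640,480),interpolation=cv2.INTER_CUBIC))
s=env.read_state(); print(s['wrist_force'],s['tool_pos'])
```

```text
[-2.6230675   1.37127135  5.77340156] [ 0.61977102 -0.09911444  0.02203585]
```

View pics/s3.png

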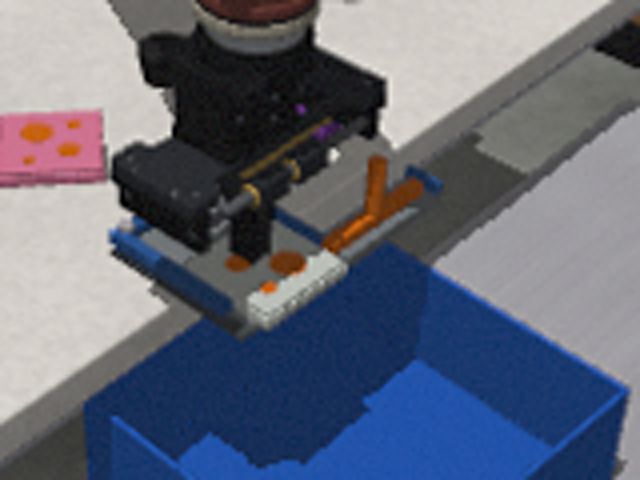

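The tile's front now overhangs the lip (crop px (300,290)), moving with the fingers. Continuing.

Emit:
{"op": "send_rows", "data": {"increments": [[-1, [-0.005, 0, 0], [0, 0, 0]], [-1, [-0.01, 0, 0], [0, 0, 0]], [-1, [-0.015, 0, 0], [0, 0, 0]], [-1, [-0.02, -0.0005, 0], [0, 0, 0]]]}}

```text
t: 11.75
tool_pos: [0.6293, -0.0993, 0.0219]
ee_rot: [0.001, 1.0, -0.0, -0.0]
wrist_force: [-3.7, -0.5, 7.1]
finger_gap: 0.0006
gripper_force: 3.4
```

Emit:
{"op": "send_rows", "data": {"increments": [[-1, [-0.005, 0, 0], [0, 0, 0]], [-1, [-0.01, 0, 0], [0, 0, 0]], [-1, [-0.015, 0, 0], [0, 0, 0]], [-1, [-0.02, -0.0005, 0], [0, 0, 0]]]}}

```text
t: 12.15
tool_pos: [0.6393, -0.0996, 0.0219]
ee_rot: [0.001, 1.0, -0.0, -0.0]
wrist_force: [-3.5, 0.8, 6.8]
finger_gap: 0.0004
gripper_force: 3.3
```

Emit:
{"op": "send_rows", "data": {"increments": [[-1, [-0.005, 0, 0], [0, 0, 0]], [-1, [-0.01, 0, 0], [0, 0, 0]], [-1, [-0.015, 0, 0], [0, 0, 0]], [-1, [-0.02, -0.0005, 0], [0, 0, 0]]]}}

```text
t: 12.55
tool_pos: [0.6493, -0.0999, 0.0219]
ee_rot: [0.001, 1.0, -0.0, -0.0]
wrist_force: [-3.6, 0.7, 7.0]
finger_gap: 0.0007
gripper_force: 3.2
```

Emit:
{"op": "send_rows", "data": {"increments": [[-1, [-0.005, 0, 0], [0, 0, 0]], [-1, [-0.01, 0, 0], [0, 0, 0]], [-1, [-0.015, 0, 0], [0, 0, 0]], [-1, [-0.018, 0, 0], [0, 0, 0]]]}}

```text
t: 12.95
tool_pos: [0.6585, -0.1, 0.022]
ee_rot: [0.001, 1.0, -0.0, -0.0]
wrist_force: [-3.4, -0.6, 6.6]
finger_gap: 0.0007
gripper_force: 3.4
```

Emit:
{"op": "send_rows", "data": {"increments": [[-1, [0, 0, -0.1], [0, 0, 0]], [-1, [0, 0, -0.18], [0, 0, 0]], [-1, [0, 0, -0.18], [0, 0, 0]], [-1, [0, 0, -0.18], [0, 0, 0]], [-1, [0, 0, -0.18], [0, 0, 0]], [-1, [0, 0, -0.18], [0, 0, 0]], [-1, [0, 0, -0.18], [0, 0, 0]], [-1, [0, 0, -0.18], [0, 0, 0]]]}}

```text
t: 13.75
tool_pos: [0.6579, -0.0996, 0.1101]
ee_rot: [0.001, 1.0, 0.0, -0.001]
wrist_force: [0.1, -0.6, -0.8]
finger_gap: 0.0004
gripper_force: 0.0
```

Run:
```python
from h import *
c=viewer.capture('scene'); cv2.imwrite('pics/s4.png',cv2.resize(c['color'][130:310,180:420],(800,600),interpolation=cv2.INTER_CUBIC))
s=env.read_state(); print(s['wrist_force'],s['tool_pos'])
```

```text
[ 0.21496183 -0.29024994 -0.00677023] [ 0.65802029 -0.09967072  0.11040897]
```

View pics/s4.png

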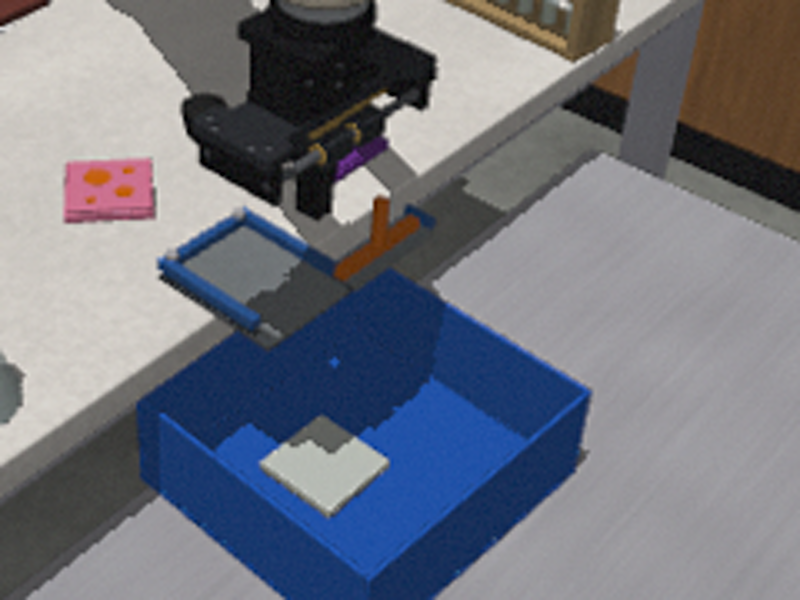

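The tile lies in the bin (crop px (325,465)) and the holder is empty. Next I shut the gate from the +y side.

Emit:
{"op": "send_rows", "data": {"increments": [[-1, [0.014, 0.09, 0], [0, 0, 0]], [-1, [0.014, 0.18, 0], [0, 0, 0]], [-1, [0.014, 0.28, 0], [0, 0, 0]], [-1, [0.014, 0.28, 0], [0, 0, 0]], [-1, [0.014, 0.28, 0], [0, 0, 0]], [-1, [0.014, 0.28, 0.07], [0, 0, 0]], [-1, [0.014, 0.28, 0.13], [0, 0, 0]], [-1, [0.014, 0.28, 0.148], [0, 0, 0]], [-1, [0.014, 0.28, 0.148], [0, 0, 0]], [-1, [0.014, 0.28, 0.148], [0, 0, 0]]]}}

```text
t: 14.8
tool_pos: [0.6527, 0.0393, 0.0385]
ee_rot: [0.002, 1.0, -0.0, 0.001]
wrist_force: [0.3, -0.8, -0.6]
finger_gap: 0.0001
gripper_force: 0.0
```

Emit:
{"op": "send_rows", "data": {"increments": [[-1, [0, -0.02, 0], [0, 0, 0]], [-1, [0, -0.04, 0], [0, 0, 0]], [-1, [0, -0.06, 0], [0, 0, 0]], [-1, [0, -0.08, 0], [0, 0, 0]], [-1, [0, -0.1, 0], [0, 0, 0]], [-1, [0, -0.12, 0], [0, 0, 0]], [-1, [0, -0.14, 0], [0, 0, 0]], [-1, [0, -0.16, 0], [0, 0, 0]], [-1, [0, -0.18, 0], [0, 0, 0]], [-1, [0, -0.19, 0], [0, 0, 0]], [-1, [0, -0.195, 0], [0, 0, 0]], [-1, [0, -0.2, 0], [0, 0, 0]]]}}

```text
t: 16.0
tool_pos: [0.6513, -0.0598, 0.0371]
ee_rot: [0.001, 1.0, 0.0, -0.0]
wrist_force: [0.4, 2.6, 2.8]
finger_gap: 0.0007
gripper_force: 1.3
```

Emit:
{"op": "send_rows", "data": {"increments": [[-1, [0, -0.007, 0], [0, 0, 0]], [-1, [0, -0.014, 0], [0, 0, 0]]]}}

```text
t: 16.2
tool_pos: [0.6512, -0.0666, 0.0371]
ee_rot: [0.001, 1.0, 0.0, -0.0]
wrist_force: [-0.2, 1.9, 1.8]
finger_gap: 0.0003
gripper_force: 1.3
```

Emit:
{"op": "send_rows", "data": {"increments": [[-1, [0, -0.003, 0], [0, 0, 0]], [-1, [0, -0.006, 0], [0, 0, 0]]]}}

```text
t: 16.4
tool_pos: [0.6513, -0.0698, 0.0371]
ee_rot: [0.001, 1.0, 0.0, -0.0]
wrist_force: [-1.1, 1.6, 1.5]
finger_gap: 0.0005
gripper_force: 1.2
```

Emit:
{"op": "send_rows", "data": {"increments": [[-1, [0, -0.003, 0], [0, 0, 0]], [-1, [0, -0.006, 0], [0, 0, 0]]]}}

```text
t: 16.6
tool_pos: [0.6513, -0.0727, 0.0371]
ee_rot: [0.001, 1.0, 0.0, -0.0]
wrist_force: [-0.4, 1.9, 1.6]
finger_gap: 0.0004
gripper_force: 1.2
```

Emit:
{"op": "send_rows", "data": {"increments": [[-1, [0, -0.002, 0], [0, 0, 0]], [-1, [0, -0.005, 0], [0, 0, 0]]]}}

```text
t: 16.8
tool_pos: [0.6513, -0.0752, 0.0371]
ee_rot: [0.001, 1.0, 0.0, -0.0]
wrist_force: [-2.2, 2.0, 1.6]
finger_gap: 0.0001
gripper_force: 1.2
```

Emit:
{"op": "send_rows", "data": {"increments": [[-1, [0, -0.002, 0], [0, 0, 0]], [-1, [0, -0.004, 0], [0, 0, 0]]]}}

```text
t: 17.0
tool_pos: [0.6513, -0.0773, 0.0371]
ee_rot: [0.001, 1.0, 0.0, -0.0]
wrist_force: [-1.4, 2.2, 2.5]
finger_gap: 0.0002
gripper_force: 1.1
```

Emit:
{"op": "send_rows", "data": {"increments": [[-1, [0, -0.002, 0], [0, 0, 0]], [-1, [0, -0.003, 0], [0, 0, 0]]]}}

```text
t: 17.2
tool_pos: [0.6513, -0.0788, 0.0371]
ee_rot: [0.001, 1.0, 0.0, -0.0]
wrist_force: [-0.9, 1.4, 1.0]
finger_gap: 0.0002
gripper_force: 1.1
```

Emit:
{"op": "send_rows", "data": {"increments": [[-1, [0, -0.002, 0], [0, 0, 0]], [-1, [0, -0.003, 0], [0, 0, 0]]]}}

```text
t: 17.4
tool_pos: [0.6513, -0.0803, 0.0372]
ee_rot: [0.001, 1.0, 0.0, -0.0]
wrist_force: [-2.1, 1.9, 0.6]
finger_gap: 0.0003
gripper_force: 1.1
```

Emit:
{"op": "send_rows", "data": {"increments": [[-1, [0, -0.002, 0], [0, 0, 0]], [-1, [0, -0.003, 0], [0, 0, 0]]]}}

```text
t: 17.6
tool_pos: [0.6513, -0.0814, 0.0372]
ee_rot: [0.001, 1.0, 0.0, -0.0]
wrist_force: [-1.0, 4.8, 1.2]
finger_gap: 0.0007
gripper_force: 2.3
```

Run:
```python
from h import *
c=viewer.capture('scene'); cv2.imwrite('pics/s5.png',cv2.resize(c['color'][150:270,200:360],(800,600),interpolation=cv2.INTER_CUBIC))
s=env.read_state(); print(s['wrist_force'],s['tool_pos'])
```

```text
[-2.3477622   4.06057689  0.74494307] [ 0.65133465 -0.08138871  0.03716611]
```

View pics/s5.png

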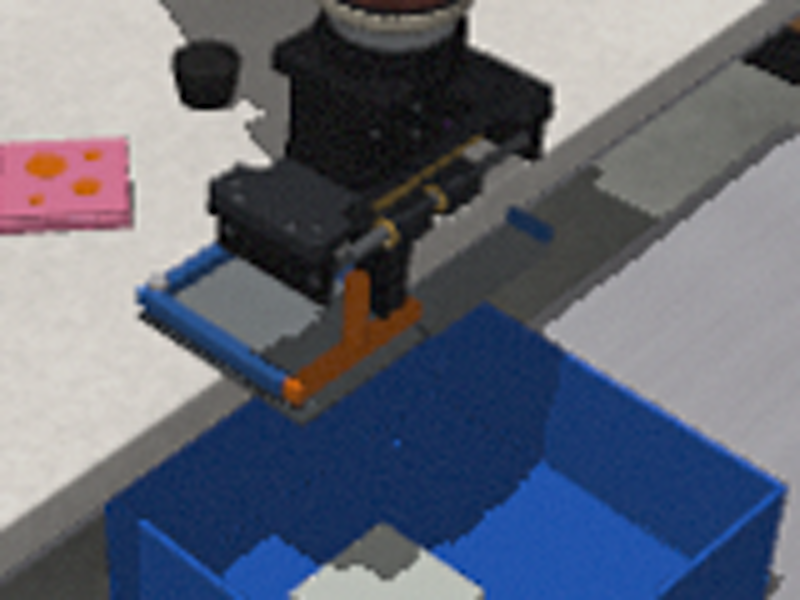

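Force is rising and the bar (crop px (300,385) to (415,310)) now spans the open end. One more firm nudge to seat it.

Emit:
{"op": "send_rows", "data": {"increments": [[-1, [0, -0.003, 0], [0, 0, 0]], [-1, [0, -0.005, 0], [0, 0, 0]], [-1, [0, -0.005, 0], [0, 0, 0]]]}}

```text
t: 17.95
tool_pos: [0.6513, -0.0818, 0.0372]
ee_rot: [0.001, 1.0, 0.002, -0.0]
wrist_force: [-2.0, 9.9, 2.1]
finger_gap: 0.0003
gripper_force: 5.3
```

Stop reached. Back off in +y and lift away.

Emit:
{"op": "send_rows", "data": {"increments": [[-1, [0, 0.03, 0], [0, 0, 0]], [-1, [0, 0.06, 0], [0, 0, 0]], [-1, [0, 0.06, 0], [0, 0, 0]], [-1, [0, 0.06, -0.1], [0, 0, 0]], [-1, [0, 0.06, -0.2], [0, 0, 0]], [-1, [0, 0.06, -0.3], [0, 0, 0]], [-1, [0.2, 0.2, -0.3], [0, 0, 0]], [-1, [0.2, 0.4, -0.3], [0, 0, 0]], [-1, [0.2, 0.4, -0.3], [0, 0, 0]], [-1, [0.2, 0.4, -0.3], [0, 0, 0]], [-1, [0.2, 0.4, -0.3], [0, 0, 0]], [-1, [0.2, 0.4, -0.3], [0, 0, 0]], [-1, [0.2, 0.4, -0.3], [0, 0, 0]]]}}

```text
t: 19.25
tool_pos: [0.5525, 0.115, 0.1875]
ee_rot: [0.001, 1.0, -0.0, 0.0]
wrist_force: [-0.0, -0.2, 0.2]
finger_gap: 0.0007
gripper_force: 0.0
```

Run:
```python
from h import *
c=viewer.capture('top'); cv2.imwrite('pics/t2.png',cv2.resize(c['color'][60:180,200:360],(640,480),interpolation=cv2.INTER_CUBIC))
s=env.read_state(); print(s['wrist_force'],s['tool_pos'],s['t'])
```

```text
[-0.11047711  0.02397459  0.90247399] [0.55262519 0.11465474 0.18739919] 19.3
```

View pics/t2.png

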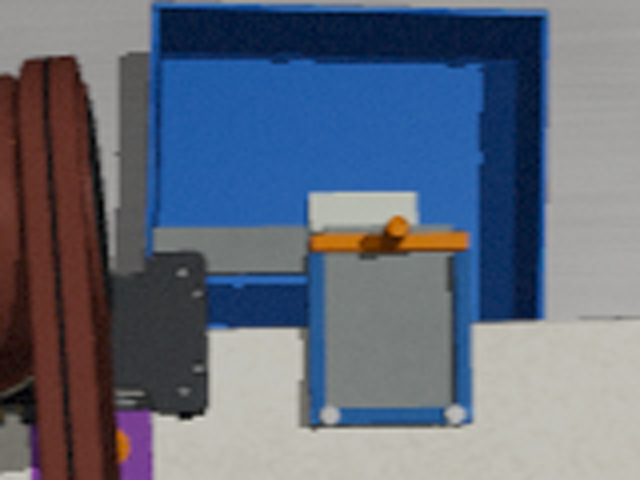

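The gate is centred across the holder (crop px 310 to 468), the tile is in the bin, and the arm is clear.

```bash
python3 -c "
from bench import hand_in
print(hand_in())"
```

```text
the job is handed in; nothing more can be done
None
```

The stained tile is in the scrap bin and the gate is shut again; press readings stayed at or below 7.8 N, nothing else on the table was touched, and the job was handed in at about 19 s with no verdict returned.

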